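Unscrew the top filling hopper from its nested stack and set it in the filling stand

TASK

Unscrew the top hopper from the stack of three nested filling hoppers: it sits on a coarse thread, so turn it anticlockwise (seen from above) while lifting at the thread's pace, and leave the two hoppers below seated in their holder. Then lower it, spout down, into the ring of the filling stand until its shoulder rests flat on the plate (do not let it fall in), and let go. Leave the label roll and the packing tape behind the work where they are.

Things in the scene. Friction and masses are not known exactly. Their poses are not given: they have to be found in the camera images.
- hopper_centre (a point): The top hopper: white plastic, 92 mm tall, 0.08 to 0.17 kg. Ribbed grip band on top (36 mm high, 64 mm diameter, open above), below it a flat shoulder, short tapered spigot 51 mm across, body 41 mm across, cone, and a spout 16 mm across at the bottom. This point: on its axis half-way up, 46 mm above the spout's end; shoulder 10 mm and rim 46 mm above it. z up the axis.
- hopper_band (a point): Centre of the top hopper's grip band, 28 mm above hopper_centre; the band reaches 18 mm above and below this point. At the start its shoulder rests on the equally wide band of the hopper below, so grip above that joint. Seen from above it is rotation-symmetric except for two small lugs (x axis), hidden in the stack.
- hopper_lugs (a point): Midpoint between the top hopper's two lugs (51 mm over both), 15.5 mm below hopper_centre, in the thread of the hopper below. Right-handed, rise 12 mm per 60 degrees (11.5 mm/rad), 2 mm play up and down. Locked at the start, stop clockwise; anticlockwise opens. Free after 58 degrees of turn (turn 70 to 100), then straight up 45 mm to clear. A straight pull lifts all; a turn without lift jams.
- nest_rim (a point): The two white hoppers that stay, nested in one another (one loose body, 0.24 kg): centre of the upper one's rim, 72 mm above the holder's top, where the top hopper's shoulder rests at the start. They stand in the holder by their weight alone, keyed so that they cannot turn.
- holder: Dark steel round base, 94 mm in diameter above a 116 mm foot, 60 mm high, fixed; origin at the centre of its underside, on the table. The stack of three hoppers stands upright in it; the top hopper's rim is 168 mm and its shoulder 132 mm above the table at the start.
- stand_ring (a point): Filling stand: aluminium plate 125 x 100 x 8 mm, top 164 mm above the table, on two posts, fixed. This point: centre of its round chamfered hole (the ring, 56 mm diameter, open through), level with the plate's top; x points to the posts, whose screw heads stand 5 mm high 63 mm away. Seated, the hopper's shoulder lies on the plate: hopper_centre 10 mm below this point. An orange tube stands below.
- label_roll: Bystander: white roll of labels, 68 mm in diameter, 32 mm high; origin at the centre of its underside.
- packing_tape: Bystander: roll of brown packing tape, 96 mm in diameter, 48 mm high; origin at the centre of its underside.
Not all that is in view belongs to the job. What is shaped like the part that bears hopper_centre but purple or yellow is not meant.

How it is judged:
By the outcome, as a careful person would: the job done as asked, in the order asked, and still so for the second after the job is handed in, with the robot touching nothing.
It also fails if it takes over 45 s, if anything falls off the work surface, if the arm or the gripper's body presses on something with over 40 N, if the wrist force passes 120 N, or if a joint passes its speed limit or range.

ROBOT

A 7-joint arm with a two-finger parallel gripper is mounted at the origin on a cart in front of the work surface, level with it; the furniture and walls round the work are solid. World frame = base frame: x ahead of the robot, y to its left, z up, the work surface at z = 0. Lengths are in m, angles in rad, forces in N, time in s.
With the tool pointing down it reaches from about 0.4 to 0.85 m from the base axis. Payload 6.9 kg.
Tool frame: the origin (TCP) lies midway between the tips of the shut fingers; the grasp point (between the pads) lies behind it (ctrl.pinch_z is the z of the grasp point in the tool frame, in m); z points along the fingers, y is the direction in which the jaws open and shut (so a half turn about z gives the same grasp; the last joint's range is limited). The gripper opens to 85 mm and grips with 20 to 120 N. Pads are 22 mm wide; open, the fingers measure 114 mm over their backs; the gripper's body (76 mm by 85 mm) begins 54 mm behind the grasp point. The pads swing forward as they close: fully open they stand 13 mm farther back than shut.
Start: joints at [-1.188, 0.507, -0.238, 1.5, 0.126, 1.149, -0.155], TCP at [0.171, 0.601, 0.231] pointing down, gripper open.
Joint ranges: [-3.08, 3.08], [-0.24, 2.05], [-1.43, 1.35], [0, 2.5], [-1.52, 4.66], [0.17, 1.96], [-2.89, 2.89]. Speed limits (rad/s): [2.39, 2.39, 3.14, 3.14, 3.14, 3.14, 3.14].

INTERFACE

Orientations are given as a unit quaternion [w, x, y, z].
In Python, from station import ctrl, get_state, vision, ticket, models gives the robot as it stands. Calls block until the motion is done:
- ctrl.movep(position, orientation): joint-space move of the TCP to a pose.
- ctrl.movel(position, frame=None, max_speed=0.15): straight line of the TCP; frame=None keeps the orientation; max_speed is the mean speed in m/s.
- ctrl.set_joints(angles): joint-space move.
- ctrl.ungrasp() and ctrl.close_gripper(force=None): open the fingers fully, or close them until they stop; force is the grip in N (None keeps the last).
- ctrl.pause(seconds).
- ctrl.ik(position, orientation): joint angles nearest the present ones, or None.
- get_state(): the state.
- vision.grab_frame(name): name is "scene" or "top"; returns (picture, depth): 384x512x3 uint8, blue, green, red; 384x512 float32, m along the optical axis (not along the pixel's ray), 0 where there is no reading.
- vision.camera_info(name): a dict with "mtx" (3x3 intrinsics, pixels), "dist_coeffs" ([k1, k2, p1, p2, k3] as OpenCV has them; the pictures are not rectified), "R" (3x3) and "t" (3): a world point X has camera coordinates R X + t. Camera axes: x right, y down, z forward; pixel columns grow to the right and rows downward; lengths in m; the calibration is good to about 2 mm. A picture is of the moment at which its call begins. camera_info takes no time and is no camera call.
A pose or a line that the arm cannot do raises ctrl.Unreachable and nothing moves.
- ticket.close_job(): hands the job in, once; it reports no verdict.
Trained networks look in the newest picture that a camera, given by its name, has taken for a name from the list of things; names that differ only in an ending like _2 or _b are one class to them, and where a whole thing is asked for, a point or a joint stands for the part that bears it (a point fixed in the world has none). Each returns a list of dicts, best first, with "p" (0 to 1); they miss things now and then, are a little off and sometimes report something else, mostly with a low value. They report only what shows in the picture. A call takes as long as a camera call. They do not tell look-alikes from the thing itself.
- models.recognise(camera, target): "point" ([column, row] in pixels, amid what is visible of it).
- models.masks_of(camera, target): "mask" (384x512 bool, what is visible of it) and "point" ([column, row] in pixels, amid what is visible of it).
The state is a dict: "time": time; "qpos": joint angles; "qd": joint speeds; "tau": joint torques, N m; "tcp_pos": TCP position; "eef_rot": TCP orientation; "contact_force": force on the tool from outside, world axes, zero at the start; "wrist_torque": the same for the moment, N m; "width": finger opening in m.
Only numpy, scipy, OpenCV 4.12 (cv2) and the standard library are available. Lean on these libraries where they do the work, as an engineer would, in place of code of your own. Each camera call takes 0.05 s, during which the arm holds its last target. There are 200 camera calls.

## Working session

There is one attempt and no reset: what is moved stays moved. The work goes in short steps, each a Python script; the robot and the scene stay as the last script left them, time stands still between calls to the robot, and variables do not carry over. Pictures are saved under pics/ and viewed, about 8 in all and at most 12, crops included, and the job is handed in when it is done.

```bash
ls; mkdir -p pics
cat > h.py <<'E'
import numpy as np, cv2
from station import ctrl, get_state, vision, ticket, models
def cloud(name):
    im,d=vision.grab_frame(name); c=vision.camera_info(name)
    K=np.array(c["mtx"]);D=np.array(c["dist_coeffs"]);R=np.array(c["R"]);t=np.array(c["t"])
    h,w=d.shape; u,v=np.meshgrid(np.arange(w),np.arange(h))
    p=cv2.undistortPoints(np.stack([u.ravel(),v.ravel()],1).astype(np.float64)[:,None],K,D)[:,0]
    X=np.c_[p,np.ones(len(p))]*d.reshape(-1,1)
    W=((X-t)@R).reshape(h,w,3); W[d==0]=np.nan
    return im,d,W
E
python3 - <<'E'
from h import *
s=get_state();print(s['time'],s['tcp_pos'],s['eef_rot'],s['width'],ctrl.pinch_z)
ims=[]
for n in("scene","top"):
    im,d,W=cloud(n); np.savez(f"/tmp/{n}.npz",im=im,d=d,W=W); ims.append(im)
    c=vision.camera_info(n);print(n,-np.array(c["R"]).T@np.array(c["t"]))
    for t in("hopper_centre","hopper_band","nest_rim","holder","stand_ring","label_roll","packing_tape"):
        for r in models.recognise(n,t)[:4]:
            u,v=np.round(r["point"]).astype(int);print(n,t,round(r["p"],2),u,v,W[v,u].round(3))
    cv2.imwrite(f"pics/{n}0.png",cv2.resize(im,(800,600)))
E
```

```text
pics
0.0 [0.17133031 0.60052336 0.23044798] [-1.06933402e-04  1.38443188e-01  9.90369972e-01 -8.89535367e-04] 0.08546806136672291 -0.0187
scene [-0.06658525 -0.55555389  0.74249751]
scene hopper_centre 0.97 144 200 [0.314 0.182 0.09 ]
scene hopper_centre 0.94 202 155 [0.482 0.156 0.146]
scene hopper_centre 0.93 273 198 [ 0.523 -0.044  0.092]
scene hopper_centre 0.84 241 219 [ 0.42  -0.038  0.091]
scene hopper_band 0.98 206 156 [0.489 0.15  0.142]
scene hopper_band 0.98 237 159 [0.586 0.14  0.087]
scene hopper_band 0.68 143 200 [0.312 0.183 0.091]
scene hopper_band 0.65 244 215 [ 0.461 -0.006  0.056]
scene nest_rim 0.98 203 182 [0.445 0.117 0.102]
scene stand_ring 0.87 333 222 [ 0.61  -0.163  0.027]
scene label_roll 0.6 293 180 [0.691 0.028 0.013]
scene packing_tape 0.77 378 212 [ 0.692 -0.236  0.048]
scene packing_tape 0.74 292 182 [0.685 0.027 0.01 ]
top [ 0.41818319 -0.00382181  0.97016016]
top hopper_centre 0.97 267 225 [ 0.433 -0.016  0.02 ]
top hopper_centre 0.79 273 180 [ 0.555 -0.033  0.025]
top hopper_centre 0.76 204 210 [0.47  0.143 0.092]
top hopper_centre 0.71 180 267 [0.322 0.217 0.025]
top hopper_band 0.97 204 210 [0.47  0.143 0.092]
top hopper_band 0.96 274 184 [ 0.544 -0.036  0.021]
top hopper_band 0.91 267 220 [ 0.446 -0.016  0.02 ]
top hopper_band 0.69 180 268 [0.32  0.216 0.027]
top holder 0.98 219 213 [0.462 0.105 0.096]
top stand_ring 0.67 333 172 [ 0.578 -0.201  0.01 ]
top label_roll 0.63 256 137 [0.683 0.013 0.001]
top packing_tape 0.76 336 113 [ 0.751 -0.217  0.002]
```

View pics/scene0.png

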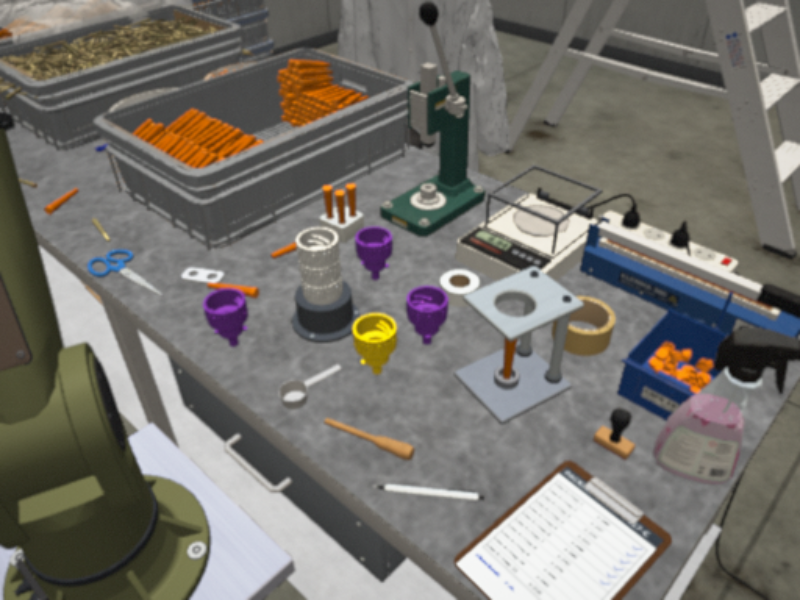

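View pics/top0.png

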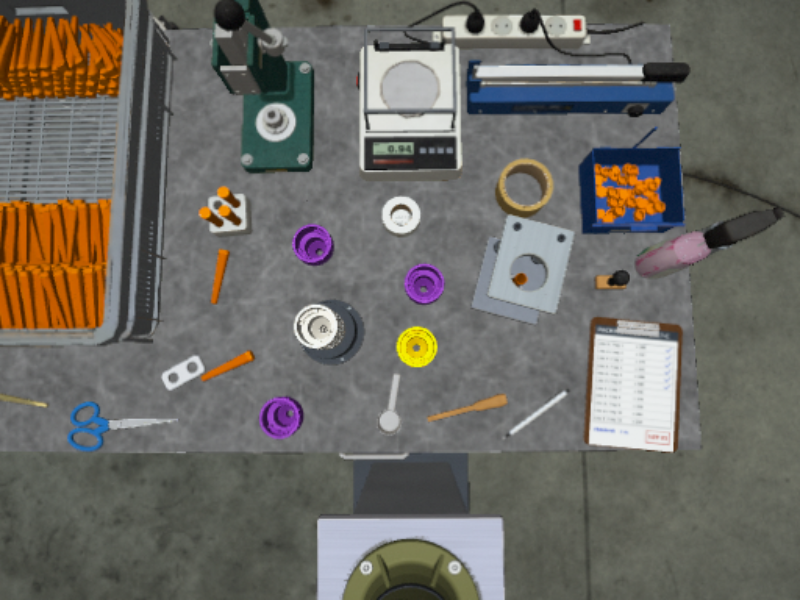

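The scene view (800x600) shows the white stack in its dark holder at (320,275). The top view shows the stack at (318,328) and the stand's ring at (530,270). The look-alikes in the top view are purple at (312,243), (424,284) and (281,417), and yellow at (416,347). Only the white one on top of the stack fits the description. Next I measure the rim and the ring.

```bash
cat > m.py <<'E'
from h import *
from scipy.optimize import least_squares
def circ(P,r=None):
    if r is None: f=lambda q:np.hypot(P[:,0]-q[0],P[:,1]-q[1])-q[2]; x0=[*P.mean(0)[:2],.03]
    else: f=lambda q:np.hypot(P[:,0]-q[0],P[:,1]-q[1])-r; x0=P.mean(0)[:2]
    s=least_squares(f,x0,loss="soft_l1",f_scale=.001);return s.x.round(4),np.abs(s.fun).mean().round(4)
def atz(n,pix,z):
    c=vision.camera_info(n);R=np.array(c["R"]);t=np.array(c["t"])
    p=cv2.undistortPoints(np.array(pix,float).reshape(-1,1,2),np.array(c["mtx"]),np.array(c["dist_coeffs"]))[:,0]
    o=-R.T@t; r=np.c_[p,np.ones(len(p))]@R
    return o+r*((z-o[2])/r[:,2])[:,None]
E
python3 - <<'E'
from m import *
for n in("top","scene"):
    f=np.load(f"/tmp/{n}.npz");W=f["W"];im=f["im"]
    x,y,z=W[...,0],W[...,1],W[...,2]
    m=(abs(x-.48)<.07)&(abs(y-.13)<.07)&(z>.155)&(z<.18)
    P=W[m];print(n,"rim",len(P),P.mean(0),P[:,2].min(),P[:,2].max(),circ(P))
    m=(abs(x-.58)<.12)&(abs(y+.2)<.13)&(abs(z-.164)<.006)
    P=W[m];print("plate",len(P),np.median(P,0),P.std(0))
    mm=m.astype(np.uint8)
    cs,h=cv2.findContours(mm,cv2.RETR_CCOMP,cv2.CHAIN_APPROX_NONE)
    for c,hh in zip(cs,h[0]):
        if len(c)>20:
            Q=atz(n,c,.164)
            print(len(c),hh[3],"hole" if hh[3]>=0 else "outer",cv2.minAreaRect((Q[:,:2]*1000).astype(np.float32)),circ(Q) if hh[3]>=0 else "")
im=np.load("/tmp/top.npz")["im"]; s=np.load("/tmp/scene.npz")["im"]
a=cv2.resize(im[170:250,160:260],(500,400),interpolation=2)
b=cv2.resize(s[130:220,160:260],(300,270),interpolation=2);b=cv2.copyMakeBorder(b,0,130,0,0,0)
cv2.imwrite("pics/crop1.png",np.hstack([a,b]))
E
```

```text
top rim 215 [0.47001316 0.13663947 0.16578276] 0.1550826970371959 0.17067863458962304 (array([0.4693, 0.1356, 0.0299]), np.float64(0.0015))
plate 2035 [ 0.56961018 -0.18772542  0.1632688 ] [0.04017057 0.03341248 0.0016359 ]
188 -1 outer ((561.3472290039062, -185.86141967773438), (106.12734985351562, 131.1742401123047), 74.695068359375) 
69 0 hole ((547.4417724609375, -181.6221923828125), (57.46472930908203, 57.420616149902344), 43.95466232299805) (array([ 0.5475, -0.1817,  0.0289]), np.float64(0.0005))
scene rim 296 [0.46789854 0.13614289 0.16286815] 0.15500000376867054 0.17039905477115813 (array([0.4685, 0.1365, 0.0299]), np.float64(0.0013))
plate 1696 [ 0.56506909 -0.19185494  0.16362393] [0.04028792 0.03420215 0.00158567]
159 -1 outer ((558.736083984375, -186.81790161132812), (109.48846435546875, 133.93975830078125), 74.56177520751953) 
64 0 hole ((544.4363403320312, -182.78334045410156), (56.76329040527344, 56.77949142456055), 68.11005401611328) (array([ 0.5446, -0.183 ,  0.0277]), np.float64(0.001))
```

View pics/crop1.png

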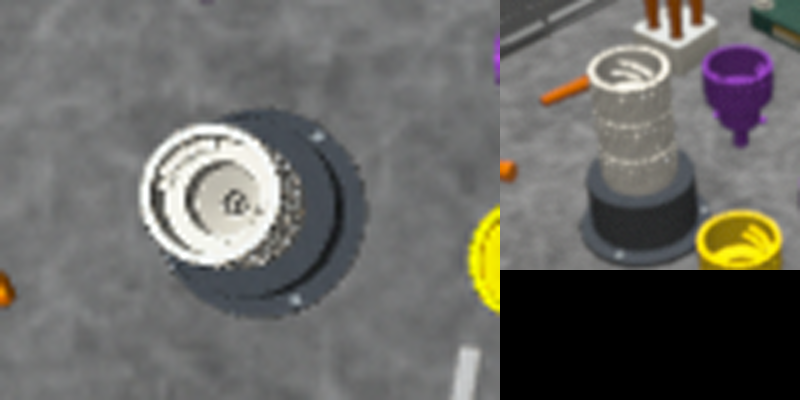

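The crop confirms that the white hopper is the top of the stack in the dark holder, with its rim centred at top pixel (202,209). Both cameras put the rim at about (0.469, 0.136). The ring is at (0.547, -0.182) at z 0.164, with a fitted diameter of 57 mm, which fits the 56 mm given. Next I check candidate yaws with IK.

```bash
cat >> m.py <<'E'
from scipy.spatial.transform import Rotation as Ro
def quat(yaw): # tool down, jaw (tool y) axis at angle yaw-90deg in world
    x,y,z,w=(Ro.from_euler("z",yaw,degrees=True)*Ro.from_euler("x",180,degrees=True)).as_quat();return np.array([w,x,y,z])
def yawnow():
    w,x,y,z=get_state()["eef_rot"];return (Ro.from_quat([x,y,z,w])*Ro.from_euler("x",-180,degrees=True)).as_euler("zyx",degrees=True)[0]
def F(): s=get_state();return s["time"],np.round(s["contact_force"],1),np.round(s["wrist_torque"],2),round(s["width"],4),np.round(s["tcp_pos"],4)
E
python3 - <<'E'
from m import *
for n in("top","scene"):
    W=np.load(f"/tmp/{n}.npz")["W"];x,y,z=np.moveaxis(W,2,0)
    P=W[(np.hypot(x-.469,y-.136)<.04)&(z>.165)&(z<.172)];print(n,len(P),circ(P))
    P=W[(np.hypot(x-.56,y+.19)<.12)&(z>.1665)&(z<.173)];print("screws",P[:,:2].round(3)[::4].tolist())
print("yaw",yawnow())
for yaw in range(-180,181,20):
    for p in([.469,.136,.131],[.547,-.182,.164]):
        q=ctrl.ik(p,quat(yaw)); print(yaw,None if q is None else np.round(q,2),end=" ")
    print()
E
```

```text
top 167 (array([0.4695, 0.1361, 0.0301]), np.float64(0.0012))
screws [[0.623, -0.166], [0.621, -0.166], [0.618, -0.164], [0.616, -0.161], [0.614, -0.162], [0.612, -0.161], [0.604, -0.229], [0.601, -0.231], [0.599, -0.231], [0.596, -0.229], [0.594, -0.231], [0.581, -0.175], [0.55, -0.215], [0.526, -0.212], [0.513, -0.142]]
scene 119 (array([0.4686, 0.1368, 0.0299]), np.float64(0.0015))
screws [[0.618, -0.16], [0.619, -0.16], [0.623, -0.168], [0.617, -0.166], [0.615, -0.168], [0.604, -0.229], [0.599, -0.23], [0.595, -0.227], [0.601, -0.234], [0.597, -0.234]]
yaw 164.08304403065247
-180 [-0.23  0.41 -0.14  1.99  0.08  0.74  1.15] -180 [ 0.15  0.5   0.2   1.73 -0.12  0.92  1.97] 
-160 [-0.17  0.42 -0.23  1.99  0.14  0.75  1.44] -160 [ 0.19  0.49  0.14  1.73 -0.08  0.92  2.28] 
-140 [-0.1   0.42 -0.33  1.99  0.2   0.76  1.72] -140 [ 0.22  0.49  0.09  1.73 -0.06  0.92  2.6 ] 
-120 [-0.04  0.43 -0.42  1.99  0.25  0.77  2.02] -120 [ 0.96  0.76 -1.23  1.72  0.76  1.23  2.16] 
-100 [ 0.03  0.45 -0.51  1.99  0.31  0.78  2.3 ] -100 [-0.35  0.76  1.15  1.74 -0.75  1.16 -2.29] 
-80 [ 0.1   0.46 -0
[... 625 characters left out ...]
  1.74 -0.46  1.   -0.13] 
60 [-0.56  0.43  0.32  2.   -0.19  0.74 -0.64] 60 [-0.14  0.57  0.67  1.74 -0.42  0.98  0.17] 
80 [-0.51  0.42  0.25  2.   -0.15  0.74 -0.34] 80 [-0.1   0.56  0.61  1.74 -0.37  0.97  0.48] 
100 [-0.46  0.42  0.17  2.   -0.1   0.74 -0.04] 100 [-0.08  0.55  0.57  1.74 -0.35  0.96  0.8 ] 
120 [-0.4   0.41  0.1   2.   -0.06  0.73  0.26] 120 [-0.06  0.54  0.53  1.73 -0.32  0.95  1.13] 
140 [-0.35  0.41  0.03  1.99 -0.02  0.73  0.56] 140 [ 0.01  0.52  0.43  1.73 -0.26  0.94  1.41] 
160 [-0.3   0.41 -0.05  1.99  0.03  0.74  0.86] 160 [ 0.09  0.51  0.3   1.73 -0.18  0.93  1.68] 
180 [-0.23  0.41 -0.14  1.99  0.08  0.74  1.15] 180 [ 0.15  0.5   0.2   1.73 -0.12  0.92  1.97]
```

Run:
```python
from m import *
c=[.469,.1363]
s=get_state()["tcp_pos"]; ctrl.movel([s[0],s[1],.32],max_speed=.3)
ctrl.movep([*c,.25],quat(80)); print(F())
ctrl.movel([*c,.131],max_speed=.1); print(F())
ctrl.close_gripper(force=50); print(F(),yawnow())
cv2.imwrite("pics/g.png",cv2.resize(vision.grab_frame("scene")[0][90:240,110:310],(800,600),interpolation=2))
```

```text
(3.2417, array([ 0.2, -0.3,  0.7]), array([ 0.  , -0.03, -0.01]), 0.0856, array([0.4689, 0.1378, 0.25  ]))
(4.5833, array([-0. ,  0. , -0.1]), array([ 0.01,  0.11, -0.05]), 0.0852, array([0.4694, 0.1364, 0.1315]))
(4.9167, array([0.4, 0.1, 6.7]), array([-0.08,  0.15, -0.01]), 0.0631, array([0.4698, 0.1364, 0.1319])) 79.99107926844772
```

View pics/g.png

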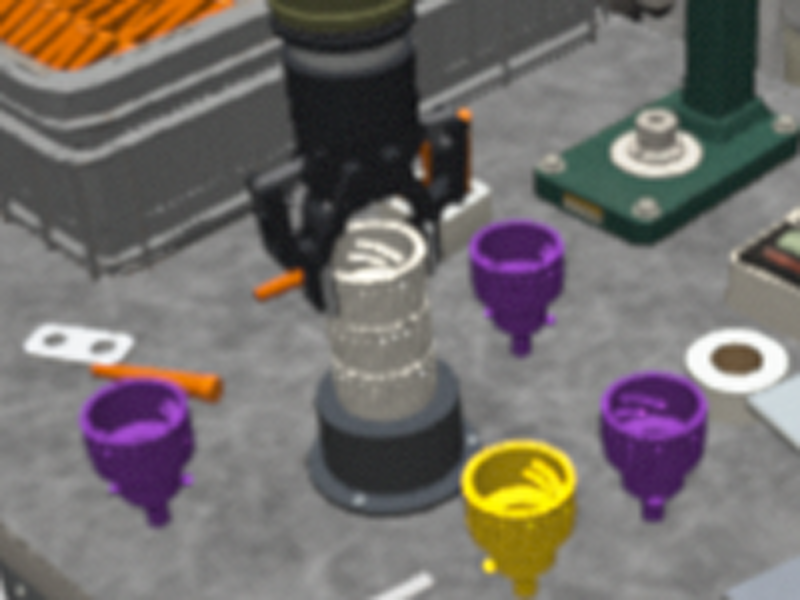

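The fingers grip only the top band: the tip is at (320,305) in the crop and the joint is at about row 325. The width of 63 mm agrees with the 64 mm band. Now the helical unscrew, checking force as it goes.

Run:
```python
from m import *
c=[.469,.1363]; z0=.1317
for a in(20,40,60,85):
    ctrl.movel([*c,z0+.0115*np.radians(a)],quat(80+a),max_speed=.0045); print(a,F(),round(yawnow(),1))
    f=get_state()
    if np.linalg.norm(f["contact_force"])>25 or abs(f["wrist_torque"][2])>2: print("STOP");break
cv2.imwrite("pics/u.png",cv2.resize(vision.grab_frame("scene")[0][90:240,110:310],(800,600),interpolation=2))
```

```text
20 (6.1667, array([-0.3, -0.8, -0.5]), array([-0.14, -0.03, -0.01]), 0.0634, array([0.4688, 0.1362, 0.1356])) 100.0
40 (7.2083, array([ 1.3,  0. , -1.3]), array([ 0.01, -0.25, -0.05]), 0.0636, array([0.4691, 0.1364, 0.1398])) 120.0
60 (8.25, array([ 0.4,  0.4, -4.2]), array([ 0.3 , -0.14, -0.01]), 0.0632, array([0.4688, 0.1363, 0.1436])) 140.0
85 (9.5167, array([ 1. , -0.1, -1.8]), array([ 0.02, -0.03, -0.05]), 0.0634, array([0.469 , 0.1362, 0.1488])) 165.0
```

View pics/u.png

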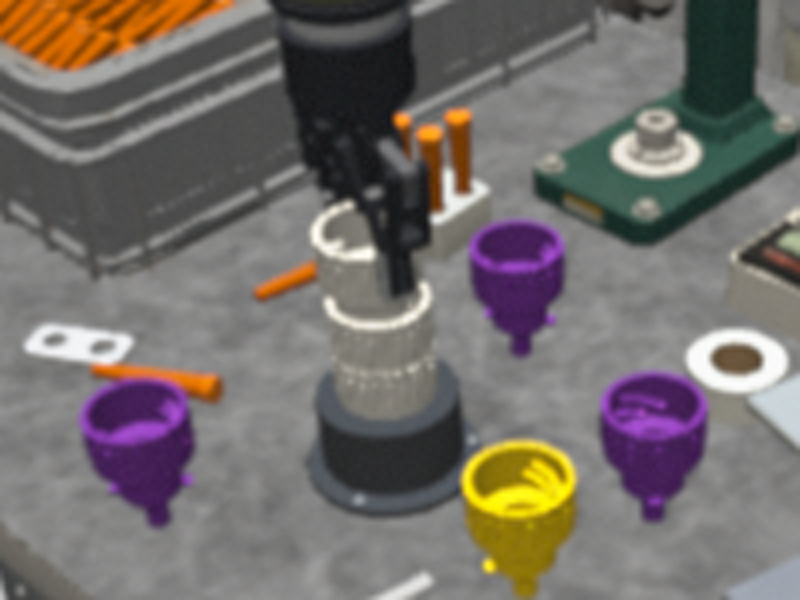

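The top hopper has risen clear of the lower rim at (380,300), the nest below is still seated, and forces stayed under 5 N. Next I lift straight up and go above the ring.

Run:
```python
from m import *
c=[.469,.1363]
ctrl.movel([*c,.19],max_speed=.05);print(F())
ctrl.movel([*c,.275],max_speed=.12);print(F())
ctrl.movel([.547,-.182,.275],max_speed=.15);print(F(),yawnow())
for n in("scene","top"):
    im,d,W=cloud(n);np.savez(f"/tmp/{n}2.npz",im=im,d=d,W=W);x,y,z=np.moveaxis(W,2,0)
    P=W[(np.hypot(x-.469,y-.136)<.045)&(z>.09)&(z<.2)];print(n,"nest",len(P),np.percentile(P[:,2],99),circ(P[P[:,2]>P[:,2].max()-.006]))
im=np.load("/tmp/scene2.npz")["im"]
cv2.imwrite("pics/s.png",cv2.resize(im[100:280,180:420],(800,600),interpolation=2))
```

```text
(10.5417, array([ 0.4, -0.3, -1.6]), array([-0.04,  0.01, -0.02]), 0.0633, array([0.4688, 0.1362, 0.1897]))
(11.4, array([ 0.5,  0.2, -2.1]), array([ 0.  ,  0.  , -0.02]), 0.0632, array([0.4686, 0.1361, 0.2742]))
(13.7333, array([-0.9, -0.9, -1.8]), array([ 0.02,  0.02, -0.03]), 0.0632, array([ 0.547 , -0.1813,  0.2751])) 165.05755161038087
scene nest 653 0.13373696758324907 (array([0.4699, 0.1366, 0.0303]), np.float64(0.0015))
top nest 466 0.1351972629936751 (array([0.4705, 0.1359, 0.03  ]), np.float64(0.0012))
```

View pics/s.png

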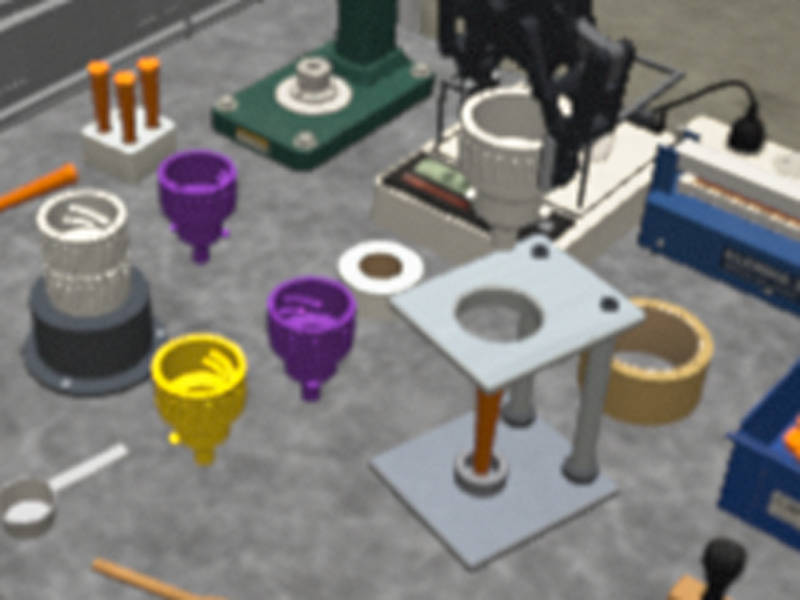

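Run:
```python
from m import *
W=np.load("/tmp/scene2.npz")["W"];x,y,z=np.moveaxis(W,2,0)
o=np.array([-.0666,-.5556])
for lo,hi in((.282,.308),(.31,.318)):
    m=(np.hypot(x-.547,y+.181)<.04)&(z>lo)&(z<hi)
    if hi<.309: 
        P=W[m]; d=np.array([.547,-.181])-o; d/=np.linalg.norm(d); s=(P[:,:2]-[.547,-.181])@d; P=P[s<.005]
        print("band",len(P),circ(P,.0315))
    else: print("rim",m.sum(),circ(W[m]))
for n in("scene2","top"):
    W=np.load(f"/tmp/{n}.npz")["W"];x,y,z=np.moveaxis(W,2,0)
    m=((np.hypot(x-.56,y+.19)<.11)&(z>.1615)&(z<.168)).astype(np.uint8); m=cv2.morphologyEx(m,cv2.MORPH_CLOSE,np.ones((3,3)))
    cs,h=cv2.findContours(m,cv2.RETR_CCOMP,cv2.CHAIN_APPROX_NONE)
    for c,hh in zip(cs,h[0]):
        if hh[3]>=0 and len(c)>40: print(n,"ring",circ(atz(n[:5] if n[0]=='s' else n,c,.164)))
```

```text
band 338 (array([ 0.5452, -0.1813]), np.float64(0.0015))
rim 148 (array([ 0.5457, -0.1809,  0.0318]), np.float64(0.0026))
scene2 ring (array([ 0.5463, -0.1822,  0.0292]), np.float64(0.0008))
top ring (array([ 0.548 , -0.1821,  0.0296]), np.float64(0.0006))
```

Both routes agree on a ring target of (0.5478, -0.1823). Now I lower, watching the force.

Run:
```python
from m import *
t=[.5478,-.1823]
ctrl.movel([*t,.205],max_speed=.08);print(F())
ctrl.movel([*t,.172],max_speed=.03);print(F())
z=.172
while z>.160:
    z-=.001; ctrl.movel([*t,z],max_speed=.01); f=F(); print(round(z,3),f)
    if f[1][2]>5 or np.hypot(*f[1][:2])>8: break
im,d,W=cloud("scene");np.savez("/tmp/scene3.npz",W=W);cv2.imwrite("pics/s3.png",cv2.resize(im[130:280,240:440],(800,600),interpolation=2))
x,y,zz=np.moveaxis(W,2,0)
```

```text
(14.8583, array([-0. , -0.2, -1.9]), array([-0.01, -0.05,  0.  ]), 0.0632, array([ 0.5482, -0.1824,  0.2056]))
(16.1083, array([ 0.4,  0.2, -1.8]), array([ 0.02, -0.02, -0.01]), 0.0636, array([ 0.5479, -0.1823,  0.1722]))
0.171 (16.3583, array([-0.5, -0.4, -2.1]), array([-0.  , -0.05,  0.  ]), 0.0634, array([ 0.5478, -0.1823,  0.171 ]))
0.17 (16.6083, array([ 1. ,  0.7, -1.5]), array([ 0.08, -0.02, -0.01]), 0.063, array([ 0.5478, -0.1823,  0.1699]))
0.169 (16.8583, array([ 0.3,  0.6, -2.2]), array([ 0.01,  0.01, -0.04]), 0.0631, array([ 0.5478, -0.1823,  0.1689]))
0.168 (17.1083, array([-0.3,  0.8, -1.9]), array([-0.01, -0.08, -0.02]), 0.0629, array([ 0.5477, -0.1823,  0.1679]))
0.167 (17.3583, array([-0.6, -0.8, -1.9]), array([ 0.  , -0.05,  0.05]), 0.0629, array([ 0.5477, -0.1823,  0.1669]))
0.166 (17.6083, array([-0.3,  0.4, -2.7]), array([ 0.01, -0.01, -0.03]), 0.0636, array([ 0.5477, -0.1823,  0.1659]))
0.165 (17.8583, array([-0.4,  1. , -2.8]), array([ 0.04,  0.03, -0.01]), 0.0629, array([ 0.5478, -0.1823,  0.1649]))
0.164 (18.1083, array([-0.4,  0.4, -2.1]), array([-0.08, -0.08, -0.  ]), 0.0633, array([ 0.5479, -0.1823,  0.164 ]))
0.163 (18.3583, array([-1.6,  0.4,  5.9]), array([ 0.01,  0.53, -0.12]), 0.0636, array([ 0.5479, -0.1823,  0.1639]))
```

View pics/s3.png

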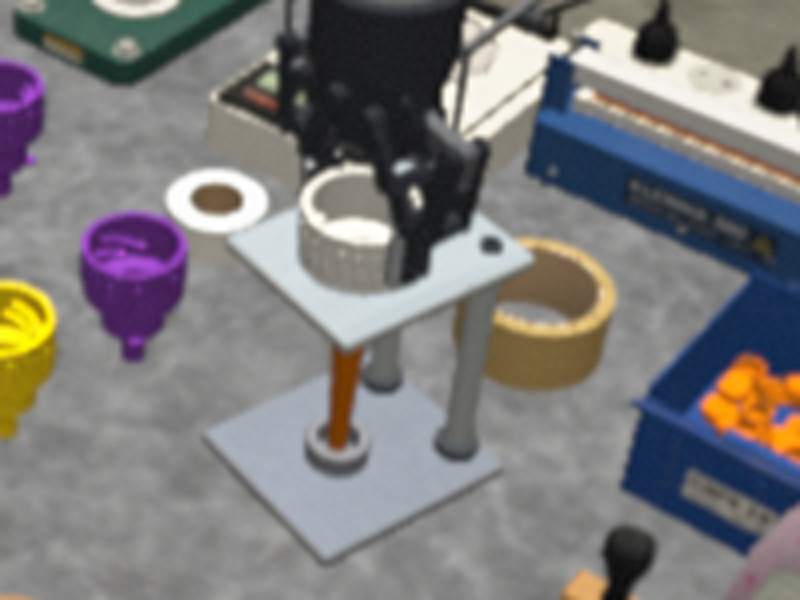

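Contact came at TCP z 0.164, as predicted, and the band sits flush on the plate at (350,270). I release and retreat.

Run:
```python
from m import *
t=[.5478,-.1823]
ctrl.movel([*t,.1637],max_speed=.01)
ctrl.ungrasp();print(F())
ctrl.movel([*t,.29],max_speed=.08);ctrl.movel([.42,0.0,.36],max_speed=.2);print(F())
im,d,W=cloud("scene");x,y,z=np.moveaxis(W,2,0)
P=W[(np.hypot(x-.547,y+.182)<.04)&(z>.19)&(z<.215)];print("rim",len(P),circ(P),np.percentile(P[:,2],[5,50,95]))
A=np.c_[P[:,:2]-P[:,:2].mean(0),np.ones(len(P))];P2=P[P[:,2]>.195];A=np.c_[P2[:,:2]-P2[:,:2].mean(0),np.ones(len(P2))];print("tilt",np.linalg.lstsq(A,P2[:,2],rcond=None)[0])
P=W[(np.hypot(x-.469,y-.136)<.045)&(z>.09)&(z<.2)];print("nest",np.percentile(P[:,2],99))
cv2.imwrite("pics/f.png",cv2.resize(im[110:290,180:420],(800,600),interpolation=2))
```

```text
(19.0167, array([-0.6,  0.1, -0.1]), array([0.01, 0.05, 0.07]), 0.0856, array([ 0.5478, -0.1823,  0.1636]))
(22.0583, array([-0. , -0.2,  0.1]), array([-0.  , -0.05,  0.06]), 0.0855, array([ 0.4202, -0.0008,  0.3596]))
rim 325 (array([ 0.5448, -0.182 ,  0.0299]), np.float64(0.0012)) [0.1907422  0.19719964 0.20065405]
tilt [-1.34223260e-04 -3.81333430e-03  1.98562867e-01]
nest 0.13382034066719753
```

View pics/f.png

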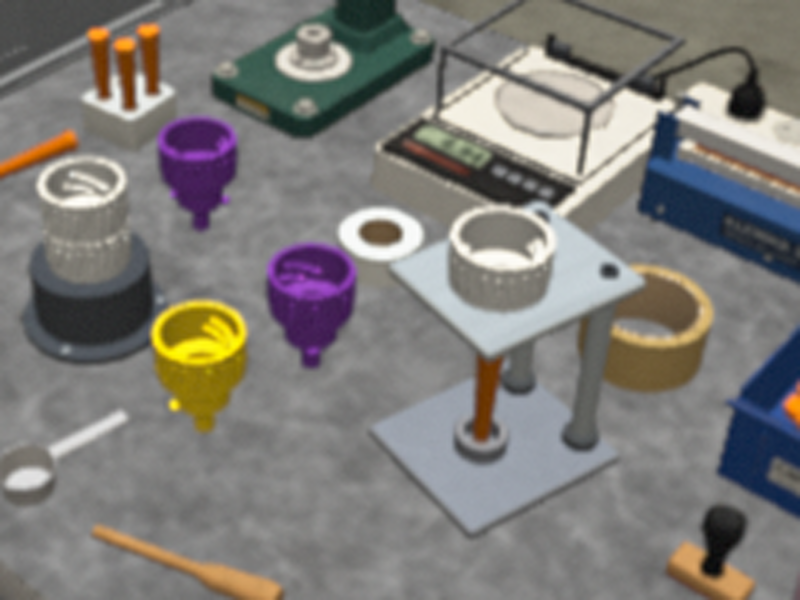

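The hopper sits level in the ring at (500,260) with its rim at 0.2 m. The nest is still in its holder at (85,230), and the label roll and tape look undisturbed.

```bash
python3 -c "
from station import ticket,ctrl
ctrl.pause(.3);print(ticket.close_job())"
```

```text
the job is handed in; nothing more can be done
None
```

The top hopper is unscrewed and standing spout down in the filling stand's ring, and I've handed the job in. I turned it 85° anticlockwise while lifting at the thread's pace, then lifted it straight out and lowered it until its shoulder touched the plate. I then released it and moved the arm clear. The robot clock read about 22 s, and the forces I logged at each step stayed under 7 N.

Last checks:
- **Hopper:** its rim is about 200 mm above the table, as expected when seated, and level to within 0.4%. Contact came at the height I had predicted.
- **Two lower hoppers:** they are still in the holder, with their rim at about 134 mm, which fits the 132 mm given.
- **Bystanders:** the label roll and packing tape look unmoved in the final picture. I did not measure their positions.
- **Small disagreement:** the last camera fit put the hopper's rim about 3 mm off the ring centre in x. The same camera had read about 1.5–2 mm low in x for the gripped hopper, and its calibration is only good to about 2 mm. With the level rim, I took this as camera error plus play in the ring.

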